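Draw the deep lid off the drill tin in the hold-down bed

TASK

Open the tall drill tin that stands in the wooden hold-down bed. Its deep lid is tight and would carry the base up with it, so first slide the bed's bolt fully home over the foot of the tin, then draw the lid straight up off the base and stand it, open side down, in the middle of the square wooden board. Leave the base sitting in the bed, still bolted.

Things in the scene. Friction and masses are not known exactly. Their poses are not given: they have to be found in the camera images.
- lid_center (a point): deep steel lid of the tall tin: upright box 54 (x) x 84 (y) x 65 mm high, 3 mm walls, open below, loose, 120 g; the point is its centre, half-way up; z up; grip it across x. Closed, its lower edge is 15 mm above the tin's underside; spring leaves hold it with about 8 to 16 N over the first 40 mm of lift; after 60 mm of lift it is clear of the base and its drills.
- tin_foot (a point): loose base of the tin, 300 g; centre of its underside, 12 mm above the bench on the fixed bed; axes as the lid's. Its 6 mm thick foot, 56 x 124 mm, lies under a fixed lip at the -y end; the bolt slides over it at the +y end. Bed: board 84 x 215 x 12 mm; fences beside the tin 19 mm, lip and bolt guides 31 mm above the bench. Drills reach 72 mm above the underside.
- bolt (a joint): sliding bolt of the bed (m): 0 = drawn right back, 0.024 = fully home over the tin's foot (hard stop). It slides along the bed towards the tin (-y of bolt_knob) with about 1.5 N of friction, stays where it is left, and starts between 0 and 0.004.
- bolt_knob (a point): centre of the bolt's upright round wooden knob, 18 mm in diameter, 36 mm high, 60 mm above the bench (top at 78 mm); moves with the bolt. Its y axis points along the bed from the tin to the knob, so it is pushed along -y; fully home it is 96 mm from the middle of the tin, drawn back 120 mm.
- board_top (a point): the fixed square wooden set-down board, 126 x 126 mm and 12 mm thick, lying on the bench; the point is the middle of its upper face, x and y along its edges.

How it is judged (in metres and radians):
On the way, in this order (a step that is already met when the one before it is completed fails the run):
1. the bolt is slid home over the foot while the lid is still on (value of joint bolt above 0.017 m and z of lid_center in the frame of tin_foot below 0.055 m), for 0.2 s.
2. the lid is drawn straight up clear of the base, the bolt still home (z of lid_center in the frame of tin_foot above 0.1 m and value of joint bolt above 0.017 m and horizontal distance between lid_center and tin_foot below 0.05 m and angle between lid_center's own z axis and vertical below 0.25 rad), for 0.1 s.
At the end, for the whole second after the job is handed in: The lid stands upright, open side down, on the square board with its centre within 20 mm of the board's middle; the base is still in the bed, within 12 mm of where it stood and level within 0.1 rad; the bolt is still home (past 17 of its 24 mm) (horizontal distance between lid_center and board_top below 0.02 m and z of lid_center in the frame of board_top between 0.028 and 0.037 m and angle between lid_center's own z axis and vertical below 0.15 rad and value of joint bolt above 0.017 m and distance of tin_foot from where it was at the start of the episode below 0.012 m and angle between tin_foot's own z axis and vertical below 0.1 rad); the robot touches nothing.
It fails at once if the base is lifted or tipped out of the bed (distance of tin_foot from where it was at the start of the episode above 0.015 m or angle between tin_foot's own z axis and vertical above 0.15 rad).
It also fails if it takes over 45 s, if anything falls off the work surface, if the arm or the gripper's body presses on something with over 40 N, if the wrist force passes 120 N, or if a joint passes its speed limit or range.

ROBOT

A 6-joint arm with a two-finger parallel gripper is mounted at the origin on a cart in front of the work surface, level with it; the furniture and walls round the work are solid. World frame = base frame: x ahead of the robot, y to its left, z up, the work surface at z = 0. Lengths are in mm, angles in degrees, forces in N, time in s.
With the tool pointing down it reaches from about 300 to 850 mm from the base axis. Payload 4.2 kg.
Tool frame: the origin (TCP) lies at the very end of the fingers, on their centre line; the grasp point (between the pads) lies 19 mm behind it (env.grasp_offset is the distance from the TCP to the grasp point, in mm); z points along the fingers, y is the line along which they close (so a half turn about z gives the same grasp; the last joint's range is limited). The gripper opens to 91 mm and grips with 3 to 60 N. Pads are 32 mm wide; open, the fingers measure 118 mm over their backs; the gripper's body (76 mm by 178 mm) begins 60 mm behind the grasp point.
Start: joints at [63.656, 18.312, 89.639, -0, 72.044, -1.146], TCP at [244.816, 520.298, 191.476] pointing down, gripper open.
Joint ranges: [-177.97, 177.97], [-48.28, 115.42], [12.27, 149.76], [-77.06, 257.06], [2.81, 150.46], [-146.56, 146.56]. Speed limits (degrees/s): [147.25, 147.25, 180, 180, 180, 180].

INTERFACE

Orientations are given as [roll, pitch, yaw] about the fixed x, y, z axes, in that order (R = Rz(yaw) Ry(pitch) Rx(roll)).
In Python, from workcell import env, eyes gives the robot as it stands.
- The arm moves only by the tool send_rows, never from a script. Its arguments are lists of equal length, an entry for each row: "grip": the opening, from -1 (shut) to 1 (fully open), so that 0 is half open; "xyz": the shift along the world's x, y, z in m, a list of three; "yaw": the turn about the world's z in degrees. A call has 1 to 8 rows; each row is the pose to reach, as a shift and turn from the pose commanded when the call began; what a row does not reach only later rows make up. A row lasts 1/12 s, in which the tool goes at most 41.7 mm and 7.16 degrees, less where a joint would pass 70% of its speed; a pose out of reach is approached as far as the arm can. A call with a gripper value outside its range is refused whole. The fingers move at their own pace and stop on an object; "grip_force" is the grip in N (left out, the last holds). Time passes only in rows, so rows that repeat a pose let the fingers close. It gives the time, the measured TCP pose, the force, the opening and the grip force at its end, in the units of the state.
- env.state(): the state, without advancing time (a new reading comes with each control period).
- eyes.grab_frame(name): name is "scene" or "side" or "wrist"; returns a dict with "frame" (384x512x3 uint8, red, green, blue), "fx", "fy", "cx", "cy" (pixels), "D" ([k1, k2, p1, p2, k3] as OpenCV has them; the pictures are not rectified), "pose" (4x4, takes a point from camera to world coordinates). Camera axes: x right, y down, z forward; pixel columns grow to the right and rows downward; lengths in mm; the calibration is good to about 2 mm. A picture is of the moment at which its call begins. There is no depth.
- env.job_done(): hands the job in; it is judged then, once.
The state is a dict: "time_s": time; "qpos": joint angles; "qvel": joint speeds; "effort": joint torques, N m; "ee_pos": TCP position; "ee_rot": TCP orientation; "force": force on the tool from outside, world axes, zero at the start; "torque": the same for the moment, N m; "gripper_width": finger opening in mm; "gripper_force": force on a finger pad.
Only numpy, scipy, OpenCV 4.12 (cv2) and the standard library are available. Lean on these libraries where they do the work, as an engineer would, in place of code of your own. Each camera call takes 0.05 s, during which the arm holds its last target. There are 200 camera calls.

## Working session

There is one attempt and no reset: what is moved stays moved. The work goes in short steps, Python scripts to look and compute and a tool call to move; the robot and the scene stay as the last step left them, time stands still between calls to the robot, and variables do not carry over. Pictures are saved under pics/ and viewed, at most 10 in all, crops included, and the job is handed in when it is done.

Besides the shell and the picture viewer there is one more tool, called after ">>>" by a JSON object that holds its "op" and its "data", one argument or row to a line. send_rows: Moves the arm, as the interface text tells. Its arguments: {"type":"object","properties":{"grip":{"type":"array"},"xyz":{"type":"array"},"yaw":{"type":"array"},"grip_force":{"type":"number"}},"required":["grip","xyz","yaw"]}

```bash
mkdir -p pics
python3 - <<'E'
from workcell import env, eyes
import cv2,pickle,numpy as np
d={}
for n in("scene","side","wrist"):
    f=eyes.grab_frame(n); d[n]=f; cv2.imwrite(f"pics/{n}0.png",f["frame"][:,:,::-1])
    print(n,f["fx"],f["fy"],f["cx"],f["cy"],f["D"],np.round(f["pose"],3).tolist())
pickle.dump(d,open("f0.pkl","wb"))
print(env.state())
E
```

```text
scene 395.6640838600019 395.6640838600019 248.00036379375848 193.62491348774734 [-0.12911614  0.          0.          0.          0.        ] [[0.689, -0.406, 0.601, 12.897], [-0.725, -0.388, 0.569, -300.489], [0.002, -0.827, -0.562, 542.697], [0.0, 0.0, 0.0, 1.0]]
side 416.0474950085594 416.0474950085594 251.349276620122 188.1132815613799 [-0.05192721  0.          0.          0.          0.        ] [[-0.993, -0.057, 0.103, 407.025], [-0.117, 0.565, -0.817, 947.305], [-0.012, -0.823, -0.567, 594.56], [0.0, 0.0, 0.0, 1.0]]
wrist 285.3826627514173 285.3826627514173 253.56493823220075 193.52595143163413 [-0.03326215  0.          0.          0.          0.        ] [[0.426, 0.874, 0.234, 178.258], [0.905, -0.411, -0.112, 551.428], [-0.002, 0.259, -0.966, 384.581], [0.0, 0.0, 0.0, 1.0]]
{'time_s': 0.15, 'qpos': array([ 6.36565359e+01,  1.83445537e+01,  8.96895893e+01,  2.53249329e-04,
        7.20443972e+01, -1.14646549e+00]), 'qvel': array([ 0.00799741, -0.1863596 , -0.12556245,  0.00303487, -0.05411129,
       -0.12903878]), 'effort': array([-3.64426869e-04, -4.12775266e+01, -2.32155275e+01,  7.28452834e-02,
        4.33888868e-02, -9.43357622e-05]), 'ee_pos': array([244.61855525, 519.92304549, 190.80529318]), 'ee_rot': array([-1.79921480e+02, -1.81221435e-03,  1.54802922e+02]), 'force': array([-0.57443113, -0.5919118 ,  0.36419518]), 'torque': array([-0.01541804, -0.03373242,  0.02615133]), 'gripper_force': 0.0, 'gripper_width': 91.19895770856618}
```

View pics/scene0.png

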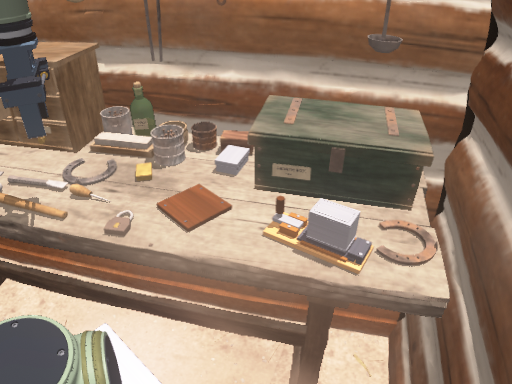

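View pics/side0.png

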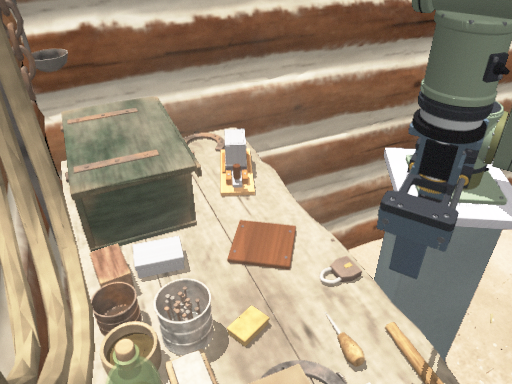

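The scene view shows the board around (194,207), the tin around (333,225) and the knob around (280,205). In the side view the board is around (263,244), the tin around (235,148) and the knob around (237,175). I'll zoom in for exact pixels.

Run:
```python
import cv2,pickle
d=pickle.load(open("f0.pkl","rb"))
a=d["scene"]["frame"][180:280,150:390,::-1]
cv2.imwrite("pics/sc_z.png",cv2.resize(d["scene"]["frame"][185:275,255:385,::-1],None,fx=6,fy=6,interpolation=cv2.INTER_CUBIC))
cv2.imwrite("pics/si_z.png",cv2.resize(d["side"]["frame"][122:200,205:270,::-1],None,fx=7,fy=7,interpolation=cv2.INTER_CUBIC))
# board corners: reddish-brown segmentation
import numpy as np
for n,seed in(("scene",(194,207)),("side",(263,244))):
    im=cv2.cvtColor(d[n]["frame"],cv2.COLOR_RGB2BGR); hsv=cv2.cvtColor(im,cv2.COLOR_BGR2HSV)
    m=np.zeros((386,514),np.uint8)
    g=cv2.GaussianBlur(im,(3,3),0)
    cv2.floodFill(g,m,seed,0,(28,)*3,(28,)*3,cv2.FLOODFILL_MASK_ONLY|cv2.FLOODFILL_FIXED_RANGE|(255<<8)|4)
    c=max(cv2.findContours(m[1:-1,1:-1],cv2.RETR_EXTERNAL,cv2.CHAIN_APPROX_NONE)[0],key=cv2.contourArea)
    h=cv2.convexHull(c)
    for e in np.arange(1,12,.5):
        p=cv2.approxPolyDP(h,e,True)
        if len(p)<=4: break
    print(n,cv2.contourArea(c),p.reshape(-1,2).tolist())
```

```text
scene 1587.0 [[230, 205], [190, 227], [157, 206], [197, 185]]
side 2292.0 [[240, 221], [293, 226], [290, 265], [228, 259]]
```

View pics/sc_z.png

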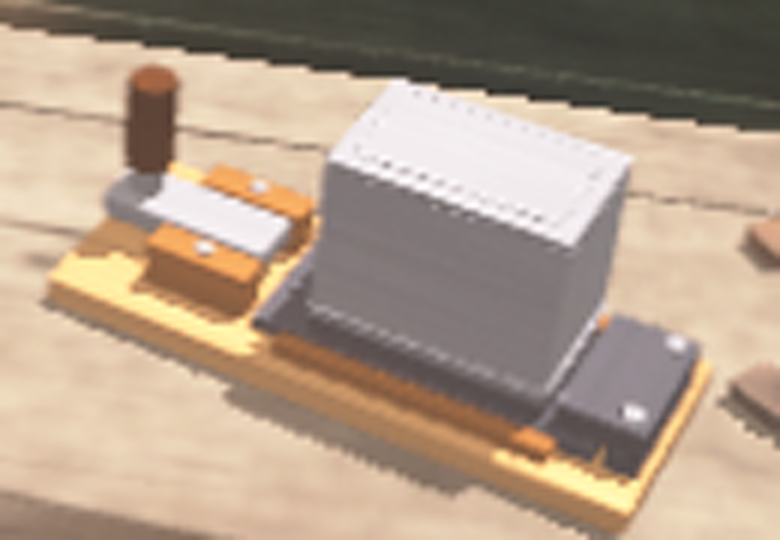

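View pics/si_z.png

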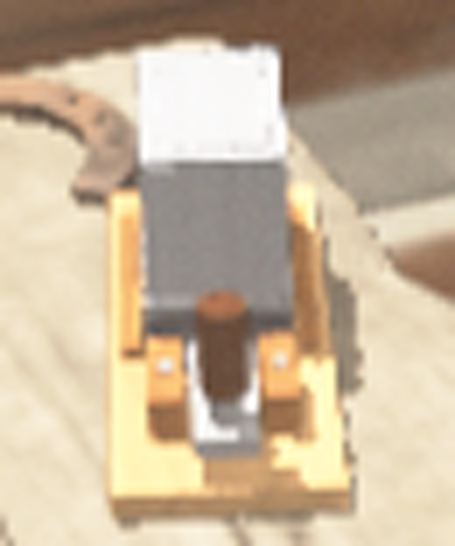

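The crops give the lid's top corners. In the scene zoom they are (398,80), (632,158), (575,245) and (330,158); in the side zoom (138,162), (285,162), (280,45) and (135,50). The knob top is at (155,78) in the scene zoom and (222,303) in the side zoom. Next is a joint fit.

```bash
cat > h.py <<'E'
import numpy as np,cv2,pickle
from scipy.optimize import least_squares
def proj(f,P):
    T=np.linalg.inv(f["pose"]); K=np.array([[f["fx"],0,f["cx"]],[0,f["fy"],f["cy"]],[0,0,1]])
    return cv2.projectPoints(np.array(P,float),cv2.Rodrigues(T[:3,:3])[0],T[:3,3],K,np.array(f["D"],float))[0][:,0]
def unproj(f,uv,z):
    K=np.array([[f["fx"],0,f["cx"]],[0,f["fy"],f["cy"]],[0,0,1]])
    n=cv2.undistortPoints(np.array(uv,float).reshape(-1,1,2),K,np.array(f["D"],float))[:,0]
    r=np.c_[n,np.ones(len(n))]@f["pose"][:3,:3].T; c=f["pose"][:3,3]
    return c+r*((z-c[2])/r[:,2])[:,None]
def place(q,L):
    c,s=np.cos(q[2]),np.sin(q[2]); L=np.array(L,float)
    return np.c_[q[0]+c*L[:,0]-s*L[:,1],q[1]+s*L[:,0]+c*L[:,1],L[:,2]]
E
python3 - <<'E'
from h import *
d=pickle.load(open("f0.pkl","rb")); S,D=d["scene"],d["side"]
sc=lambda z:np.array(z)/6+[254.6,184.6]; si=lambda z:np.array(z)/7+[204.6,121.6]
top=[(-27,42,92),(-27,-42,92),(27,-42,92),(27,42,92)]
ss=sc([(330,158),(575,245),(632,158),(398,80),(312,305),(548,388)])
dd=si([(285,162),(280,45),(135,50),(138,162)])
low=[(-27,42,27),(-27,-42,27)]
def r(q,cam=3):
    k=(0,120-q[3],78); o=[]
    if cam&1:o.append(proj(S,place(q,top+low+[k]))-np.r_[ss,[sc((155,78))]])
    if cam&2:o.append(proj(D,place(q,top+[k]))-np.r_[dd,[si((222,303))]])
    return np.vstack(o).ravel()
for cam in(1,2,3):
    x=least_squares(r,[600,-50,0,0],args=(cam,)); print(cam,np.round(x.x,2),np.degrees(x.x[2]).round(2),"\n",x.fun.reshape(-1,2).round(1).tolist())
q=x.x; print("knob",place(q,[(0,120-q[3],60)]).round(1))
for n,uv in(("scene",[[230, 205], [190, 227], [157, 206], [197, 185]]),("side",[[240, 221],[297,224],[290, 266],[228, 259]])):
    p=unproj(d[n],uv,12)[:,:2]; e=np.roll(p,-1,0)-p
    print(n,p.round(1).tolist(),p.mean(0).round(1),np.linalg.norm(e,axis=1).round(),np.degrees(np.arctan2(e[:,1],e[:,0])).round(1))
E
```

```text
1 [ 5.691e+02 -4.660e+00  2.000e-01  1.510e+00] 11.35 
 [[-0.3, -0.6], [0.4, -0.5], [0.5, -0.9], [-0.3, -1.1], [-0.2, 0.9], [-0.2, 2.0], [0.1, -0.2]]
2 [ 5.699e+02 -7.620e+00  1.800e-01  9.000e-02] 10.08 
 [[0.4, -1.1], [-0.4, 0.7], [0.3, 0.8], [-0.0, -0.2], [-0.3, 0.0]]
3 [ 5.6931e+02 -4.9200e+00  1.9000e-01  1.1500e+00] 10.68 
 [[-0.1, -0.7], [0.4, -0.4], [0.8, -0.7], [0.1, -1.2], [-0.1, 0.7], [-0.3, 2.1], [0.4, -0.6], [0.7, -0.6], [-0.4, 1.1], [0.1, 1.3], [0.2, 0.3], [0.3, 0.4]]
knob [[547.3 111.9  60. ]]
scene [[518.0, 234.2], [403.1, 238.5], [399.1, 352.4], [520.5, 353.4]] [460.2 294.6] [115. 114. 121. 119.] [177.8  92.    0.5 -91.2]
side [[523.1, 238.6], [397.4, 236.1], [407.2, 365.6], [530.2, 359.2]] [464.5 299.9] [126. 130. 123. 121.] [-178.9   85.7   -3.   -93.3]
```

Run:
```python
import cv2,pickle,numpy as np
d=pickle.load(open("f0.pkl","rb"))
a=cv2.resize(d["scene"]["frame"][175:240,145:245,::-1],(400,260)*1,interpolation=cv2.INTER_CUBIC)
b=cv2.resize(d["side"]["frame"][212:277,213:313,::-1],(400,260),interpolation=cv2.INTER_CUBIC)
cv2.imwrite("pics/bd.png",np.hstack([a,b]))
```

```text
(no output)
```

View pics/bd.png

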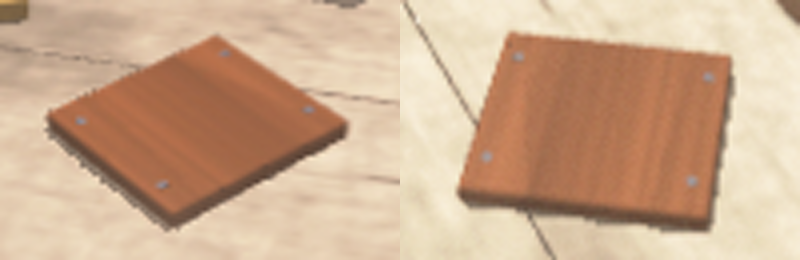

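Run:
```python
from h import *
d=pickle.load(open("f0.pkl","rb")); S,D=d["scene"],d["side"]
A=np.array([(217,36),(348,124),(175,220),(48,118)])/4+[144.6,174.6]
B=np.array([(108,33),(332,58),(311,221),(60,192)])/4+[212.6,211.6]
print(unproj(S,A,12).mean(0).round(1),unproj(D,B,12).mean(0).round(1))
# scene order: +x+y?, match to box corners
b=[(63,63,12),(63,-63,12),(-63,-63,12),(-63,63,12)]; bd=[b[1],b[2],b[3],b[0]]
r=lambda q:np.vstack([proj(S,place(q,b))-A,proj(D,place(q,bd))-B]).ravel()
x=least_squares(r,[462,297,0]); print(x.x.round(3),x.fun.round(1))
print("chest",unproj(S,[(256,188),(417,205)],0).round(0).tolist())
```

```text
[461.2 294.6  12. ] [465.5 301.8  12. ]
[ 4.64615e+02  2.99117e+02 -5.30000e-02] [-0.  -1.   0.7 -1.5 -0.4 -1.8 -0.8 -1.5  0.3 -0.5  0.9 -1.1  0.8 -0.9
  0.1 -0.8]
chest [[625.0, 251.0, 0.0], [838.0, -79.0, 0.0]]
```

Tin centre is about (569,-5) with its x axis at 10.7°. The knob is about (547,112) and the board middle about (463,297). First I move above the knob.

>>> {"op": "send_rows", "data": {
  "grip": [0,0,0,0,0,0,0,0],
  "xyz": [
    [0.024,-0.033,0],
    [0.048,-0.066,0],
    [0.072,-0.099,0],
    [0.096,-0.132,0],
    [0.12,-0.165,0],
    [0.144,-0.198,0],
    [0.168,-0.231,0],
    [0.18,-0.247,0]
  ],
  "yaw": [-6.8,-13.6,-20.4,-27,-34,-41,-47.5,-54.1],
  "grip_force": 10
}}

```text
time_s: 0.82
ee_pos: [426.5, 269.7, 191.4]
ee_rot: [180.0, 0.1, 100.2]
force: [-0.3, 0.4, -0.7]
gripper_width: 45.8
gripper_force: 0.0
```

>>> {"op": "send_rows", "data": {
  "grip": [0,0,0,0,0,0,0,0],
  "xyz": [
    [0.02,-0.027,0],
    [0.042,-0.055,0],
    [0.065,-0.086,0],
    [0.09,-0.119,0],
    [0.11,-0.145,0],
    [0.122,-0.161,0],
    [0.122,-0.161,0],
    [0.122,-0.161,0]
  ],
  "yaw": [0,0,0,0,0,0,0,0]
}}

```text
time_s: 1.48
ee_pos: [546.8, 111.7, 190.9]
ee_rot: [-179.9, -0.0, 100.6]
force: [-1.0, -0.0, 0.2]
gripper_width: 45.2
gripper_force: 0.0
```

Run:
```python
from h import *
from workcell import env,eyes
f=eyes.grab_frame("wrist"); pickle.dump(f,open("w1.pkl","wb"))
im=f["frame"][:,:,::-1].copy()
q=[569.3,-4.9,np.radians(10.68)]
for L in[(-27,42,92),(-27,-42,92),(27,-42,92),(27,42,92),(0,118.9,78)]:
    p=proj(f,place(q,[L]))[0]; print(L,p.round(1)); cv2.circle(im,(int(p[0]),int(p[1])),3,(0,0,255),1)
cv2.imwrite("pics/w1.png",im); print(env.state()["ee_pos"],env.state()["ee_rot"])
```

```text
(-27, 42, 92) [230.7 254.8]
(-27, -42, 92) [232.4 317.6]
(27, -42, 92) [277.  317.6]
(27, 42, 92) [278.5 254.7]
(0, 118.9, 78) [254.5 185.5]
[546.24531186 112.45699194 191.05042338] [-1.79930171e+02 -3.93198663e-02  1.00659557e+02]
```

View pics/w1.png

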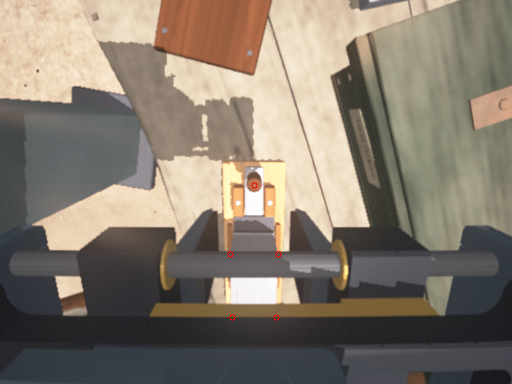

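The wrist view shows the knob top at (254,183), within a millimetre or two of the prediction, and the bed is aligned with the gripper. I descend and grip the knob.

>>> {"op": "send_rows", "data": {
  "grip": [0,0,0,0,0,-0.9,-0.9,-0.9],
  "xyz": [
    [0,0,-0.035],
    [0,0,-0.075],
    [0,0,-0.115],
    [0,0,-0.142],
    [0,0,-0.142],
    [0,0,-0.142],
    [0,0,-0.142],
    [0,0,-0.142]
  ],
  "yaw": [0,0,0,0,0,0,0,0]
}}

```text
time_s: 2.2
ee_pos: [548.5, 113.2, 52.0]
ee_rot: [179.7, -0.0, 100.7]
force: [0.4, -0.2, -0.7]
gripper_width: 28.6
gripper_force: 0.0
```

>>> {"op": "send_rows", "data": {
  "grip": [-0.9,-0.9,-0.9,-0.9],
  "xyz": [
    [0,0,0],
    [0,0,0],
    [0,0,0],
    [0,0,0]
  ],
  "yaw": [0,0,0,0]
}}

```text
time_s: 2.53
ee_pos: [546.7, 112.5, 51.2]
ee_rot: [179.9, -0.0, 100.7]
force: [-3.3, -0.1, 6.4]
gripper_width: 17.1
gripper_force: 10.0
```

>>> {"op": "send_rows", "data": {
  "grip": [-0.9,-0.9,-0.9,-0.9,-0.9,-0.9,-0.9],
  "xyz": [
    [0.0009,-0.005,0],
    [0.0019,-0.01,0],
    [0.0028,-0.015,0],
    [0.0037,-0.02,0],
    [0.0045,-0.0235,0],
    [0.0045,-0.0235,0],
    [0.0045,-0.0235,0]
  ],
  "yaw": [0,0,0,0,0,0,0]
}}

```text
time_s: 3.12
ee_pos: [550.9, 89.7, 51.2]
ee_rot: [180.0, -0.1, 100.6]
force: [-4.3, 2.6, 7.1]
gripper_width: 17.2
gripper_force: 10.0
```

>>> {"op": "send_rows", "data": {
  "grip": [-0.9,-0.9,-0.9],
  "xyz": [
    [0.0003,-0.0015,0],
    [0.0005,-0.0025,0],
    [0.0005,-0.0025,0]
  ],
  "yaw": [0,0,0]
}}

```text
time_s: 3.37
ee_pos: [551.0, 89.3, 51.2]
ee_rot: [180.0, -0.3, 100.5]
force: [-5.2, 10.1, 7.4]
gripper_width: 16.8
gripper_force: 10.0
```

>>> {"op": "send_rows", "data": {
  "grip": [0,0,0,0,0,0,0,0],
  "xyz": [
    [0,0,0],
    [0,0,0],
    [0,0,0],
    [0,0,0.02],
    [0,0,0.055],
    [0,0,0.09],
    [0,0,0.1],
    [0,0,0.1]
  ],
  "yaw": [0,0,0,0,0,0,0,0]
}}

```text
time_s: 4.03
ee_pos: [554.4, 86.3, 153.1]
ee_rot: [179.5, 0.0, 100.7]
force: [-0.3, 0.1, -0.5]
gripper_width: 45.4
gripper_force: 0.0
```

Run:
```python
from h import *
from workcell import env,eyes
f=eyes.grab_frame("wrist"); g=eyes.grab_frame("scene")
print(env.state()["ee_pos"],env.state()["time_s"])
q=[569.3,-4.9,np.radians(10.68)]
for b in(0,1,24): print(b,proj(f,place(q,[(0,120-b,78)])).round(1),proj(g,place(q,[(0,120-b,78)])).round(1))
a=cv2.resize(f["frame"][120:270,150:350,::-1],(480,360)); c=cv2.resize(g["frame"][185:275,265:385,::-1],(480,360))[:,:320]
cv2.imwrite("pics/w2.png",np.hstack([a,c]))
```

```text
[551.41798047  85.98312312 148.89109899] 4.1333
0 [[251.  166.6]] [[280.3 196.9]]
1 [[251.  167.6]] [[280.8 197. ]]
24 [[251. 191.]] [[290.6 200.5]]
```

View pics/w2.png

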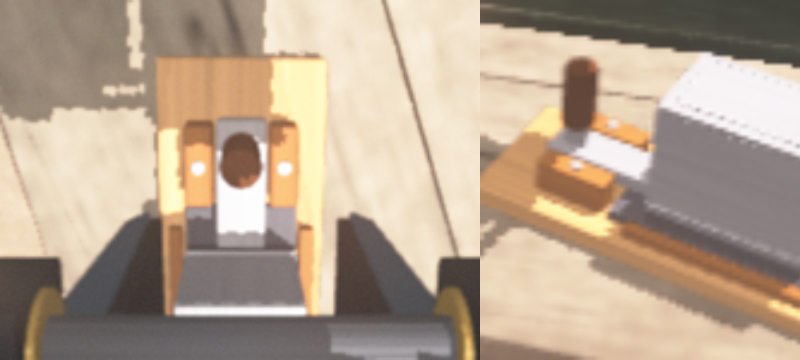

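The picture shows the bolt home: the knob has moved next to the tin, and I felt the stop at 10 N. Working back from the knob gives the tin at (569,-5), which confirms the fit. Now the lid.

>>> {"op": "send_rows", "data": {
  "grip": [1,1,1,1,1,1,1,1],
  "xyz": [
    [0.006,-0.03,0],
    [0.012,-0.062,0],
    [0.0172,-0.0913,0],
    [0.0172,-0.0913,0],
    [0.0172,-0.0913,-0.03],
    [0.0172,-0.0913,-0.07],
    [0.0172,-0.0913,-0.106],
    [0.0172,-0.0913,-0.106]
  ],
  "yaw": [0,0,0,0,0,0,0,0],
  "grip_force": 45
}}

```text
time_s: 4.8
ee_pos: [561.6, -4.7, 35.2]
ee_rot: [-179.0, -0.2, 100.7]
force: [-0.9, 0.9, -0.4]
gripper_width: 90.7
gripper_force: 0.0
```

>>> {"op": "send_rows", "data": {
  "grip": [1,1,-0.5,-0.5,-0.5,-0.5,-0.5,-0.5],
  "xyz": [
    [0,0,0],
    [0,0,0],
    [0,0,0],
    [0,0,0],
    [0,0,0],
    [0,0,0],
    [0,0,0],
    [0,0,0]
  ],
  "yaw": [0,0,0,0,0,0,0,0]
}}

```text
time_s: 5.47
ee_pos: [568.6, -5.0, 43.9]
ee_rot: [-180.0, 0.0, 100.7]
force: [-3.1, -1.3, 2.6]
gripper_width: 54.1
gripper_force: 1.4
```

Gripped at 54 mm. I let the force build up, then lift slowly.

>>> {"op": "send_rows", "data": {
  "grip": [-0.5,-0.5,-0.5,-0.5],
  "xyz": [
    [0,0,0],
    [0,0,0],
    [0,0,0.003],
    [0,0,0.006]
  ],
  "yaw": [0,0,0,0]
}}

```text
time_s: 5.8
ee_pos: [568.0, -4.8, 47.7]
ee_rot: [-179.9, -0.1, 100.7]
force: [2.6, 0.9, -19.0]
gripper_width: 53.6
gripper_force: 45.0
```

>>> {"op": "send_rows", "data": {
  "grip": [-0.5,-0.5,-0.5,-0.5,-0.5,-0.5,-0.5,-0.5],
  "xyz": [
    [0,0,0.004],
    [0,0,0.008],
    [0,0,0.012],
    [0,0,0.016],
    [0,0,0.02],
    [0,0,0.024],
    [0,0,0.028],
    [0,0,0.032]
  ],
  "yaw": [0,0,0,0,0,0,0,0]
}}

```text
time_s: 6.47
ee_pos: [567.5, -5.1, 81.3]
ee_rot: [-179.8, -0.0, 100.7]
force: [-2.7, 0.9, -18.4]
gripper_width: 53.9
gripper_force: 45.0
```

>>> {"op": "send_rows", "data": {
  "grip": [-0.5,-0.5,-0.5,-0.5,-0.5,-0.5,-0.5,-0.5],
  "xyz": [
    [0,0,0.006],
    [0,0,0.012],
    [0,0,0.02],
    [0,0,0.03],
    [0,0,0.045],
    [0,0,0.06],
    [0,0,0.06],
    [0,0,0.06]
  ],
  "yaw": [0,0,0,0,0,0,0,0]
}}

```text
time_s: 7.13
ee_pos: [570.6, -5.0, 143.9]
ee_rot: [179.7, 0.1, 100.7]
force: [0.7, -1.0, -2.6]
gripper_width: 53.7
gripper_force: 45.0
```

Run:
```python
from h import *
from workcell import env,eyes
g=eyes.grab_frame("scene"); s=eyes.grab_frame("side")
print(env.state()["ee_pos"])
a=cv2.resize(g["frame"][110:290,140:400,::-1],(520,360)); c=cv2.resize(s["frame"][60:280,160:320,::-1],(262,360))
cv2.imwrite("pics/l1.png",np.hstack([a,c]))
# predicted lid corners with tin pose
q=[568.5,-5,np.radians(10.68)]
print(((proj(g,place(q,[(-27,42,92+98),(-27,-42,92+98),(-27,42,125),(-27,-42,125)]))-[140,110])*2).round(0).tolist())
```

```text
[568.9747162   -5.00297202 141.67307919]
[[348.0, 112.0], [438.0, 140.0], [342.0, 172.0], [427.0, 201.0]]
```

View pics/l1.png

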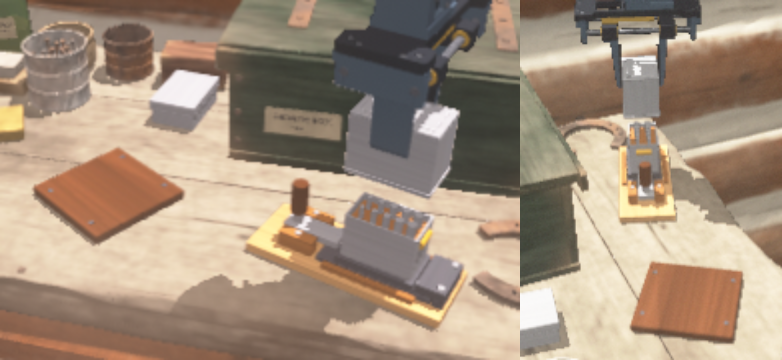

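The lid is up and empty underneath. The base is still bolted with its drills upright, at about (385,240) in the left crop. I carry the lid to the board.

>>> {"op": "send_rows", "data": {
  "grip": [-0.5,-0.5,-0.5,-0.5,-0.5,-0.5,-0.5,-0.5],
  "xyz": [
    [-0.004,0.012,0],
    [-0.012,0.035,0],
    [-0.022,0.065,0],
    [-0.033,0.095,0],
    [-0.044,0.125,0],
    [-0.054,0.155,0],
    [-0.065,0.185,0],
    [-0.075,0.215,0]
  ],
  "yaw": [0,0,0,0,0,0,0,0]
}}

```text
time_s: 7.9
ee_pos: [492.1, 211.9, 140.7]
ee_rot: [-179.9, -0.0, 100.7]
force: [1.2, 0.9, -0.5]
gripper_width: 53.5
gripper_force: 45.0
```

>>> {"op": "send_rows", "data": {
  "grip": [-0.5,-0.5,-0.5,-0.5,-0.5,-0.5,-0.5,-0.5],
  "xyz": [
    [-0.0105,0.03,0],
    [-0.0205,0.06,0],
    [-0.0275,0.08,0],
    [-0.0305,0.088,0],
    [-0.0305,0.088,-0.03],
    [-0.0305,0.088,-0.06],
    [-0.0305,0.088,-0.09],
    [-0.0305,0.088,-0.1]
  ],
  "yaw": [0,0,0,0,0,0,0,0]
}}

```text
time_s: 8.57
ee_pos: [460.1, 296.1, 37.1]
ee_rot: [-179.5, 0.2, 100.7]
force: [-0.7, -0.4, -1.2]
gripper_width: 53.5
gripper_force: 45.0
```

Run:
```python
from h import *
from workcell import env,eyes
g=eyes.grab_frame("scene"); s=eyes.grab_frame("side")
print(env.state()["ee_pos"],env.state()["force"])
a=cv2.resize(g["frame"][140:240,130:250,::-1],(420,350)); c=cv2.resize(s["frame"][180:280,210:320,::-1],(385,350)) 
cv2.imwrite("pics/p1.png",np.hstack([a,c])[:, :800])
```

```text
[461.68207473 296.78653013  39.31683806] [-0.15310926 -0.34468476 -0.77174345]
```

View pics/p1.png

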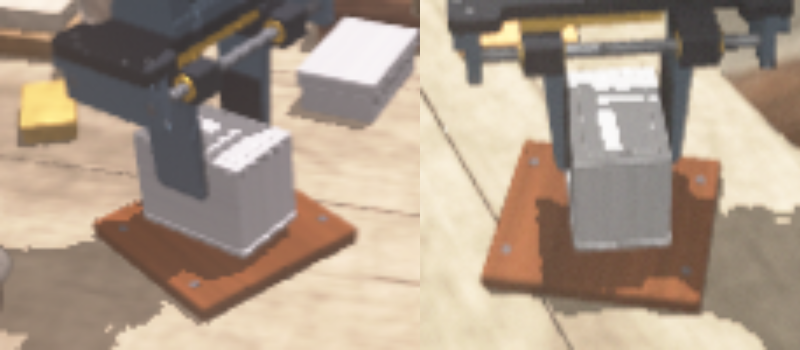

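The lid hovers about 10 mm over the middle of the board. I lower it slowly.

>>> {"op": "send_rows", "data": {
  "grip": [-0.5,-0.5,-0.5,-0.5,-0.5,-0.5,-0.5,-0.5],
  "xyz": [
    [0,0,0],
    [0,0,-0.002],
    [0,0,-0.004],
    [0,0,-0.006],
    [0,0,-0.008],
    [0,0,-0.01],
    [0,0,-0.0115],
    [0,0,-0.0115]
  ],
  "yaw": [0,0,0,0,0,0,0,0]
}}

```text
time_s: 9.33
ee_pos: [463.3, 297.9, 29.7]
ee_rot: [-180.0, 0.0, 100.7]
force: [-0.6, -0.3, -2.1]
gripper_width: 53.8
gripper_force: 45.0
```

>>> {"op": "send_rows", "data": {
  "grip": [-0.5,-0.5,-0.5,-0.5],
  "xyz": [
    [0,0,-0.0005],
    [0,0,-0.001],
    [0,0,-0.001],
    [0,0,-0.001]
  ],
  "yaw": [0,0,0,0]
}}

```text
time_s: 9.67
ee_pos: [463.5, 298.0, 29.0]
ee_rot: [180.0, 0.0, 100.7]
force: [-0.7, 0.1, -1.6]
gripper_width: 53.9
gripper_force: 45.0
```

>>> {"op": "send_rows", "data": {
  "grip": [-0.5,-0.5,-0.5,-0.5,-0.5,-0.5],
  "xyz": [
    [0,0,-0.0005],
    [0,0,-0.001],
    [0,0,-0.0015],
    [0,0,-0.002],
    [0,0,-0.002],
    [0,0,-0.002]
  ],
  "yaw": [0,0,0,0,0,0]
}}

```text
time_s: 10.17
ee_pos: [463.7, 298.0, 28.5]
ee_rot: [180.0, -0.0, 100.7]
force: [-2.5, -2.1, 9.4]
gripper_width: 53.9
gripper_force: 45.0
```

Contact: +9 N up. Release and retreat.

>>> {"op": "send_rows", "data": {
  "grip": [0.5,0.7,0.9,0.9,0.9,0.9,0.9,0.9],
  "xyz": [
    [0,0,0.001],
    [0,0,0.001],
    [0,0,0.001],
    [0,0,0.001],
    [0,0,0.001],
    [0,0,0.01],
    [0,0,0.025],
    [0,0,0.045]
  ],
  "yaw": [0,0,0,0,0,0,0,0]
}}

```text
time_s: 10.83
ee_pos: [462.6, 297.5, 71.7]
ee_rot: [-179.8, 0.1, 100.7]
force: [0.3, 0.9, 0.8]
gripper_width: 86.9
gripper_force: 0.0
```

>>> {"op": "send_rows", "data": {
  "grip": [0.9,0.9,0.9,0.9,0.9,0.9,0.9,0.9],
  "xyz": [
    [0,0,0.03],
    [0,0,0.065],
    [0,0,0.1],
    [0,0,0.13],
    [-0.03,0.02,0.13],
    [-0.06,0.04,0.13],
    [-0.07,0.05,0.13],
    [-0.07,0.05,0.13]
  ],
  "yaw": [0,0,0,0,0,0,0,0]
}}

```text
time_s: 11.5
ee_pos: [391.3, 349.6, 203.0]
ee_rot: [180.0, -0.1, 100.9]
force: [-0.0, -0.3, -0.6]
gripper_width: 86.4
gripper_force: 0.0
```

Run:
```python
from h import *
from workcell import env,eyes
g=eyes.grab_frame("scene"); s=eyes.grab_frame("side")
q=[463.5,298,np.radians(10.68)]; L=[(-27,42,77),(-27,-42,77),(27,-42,77),(27,42,77)]
ga=g["frame"][:,:,::-1].copy(); sa=s["frame"][:,:,::-1].copy()
for f,i in((g,ga),(s,sa)):
    for p in proj(f,place(q,L)): i[int(round(p[1])),int(round(p[0]))]=(0,0,255)
a=cv2.resize(ga[140:275,140:385],(490,270),interpolation=cv2.INTER_CUBIC); c=cv2.resize(sa[120:280,200:320],(300,400))
o=np.zeros((400,790,3),np.uint8); o[:270,:490]=a; o[:,490:]=c
cv2.imwrite("pics/e1.png",o); print(env.state()["ee_pos"],env.state()["force"],env.state()["time_s"])
```

```text
[393.54164555 348.09149767 202.51972755] [-0.04327751  0.10842765 -0.04216526] 11.6
```

View pics/e1.png

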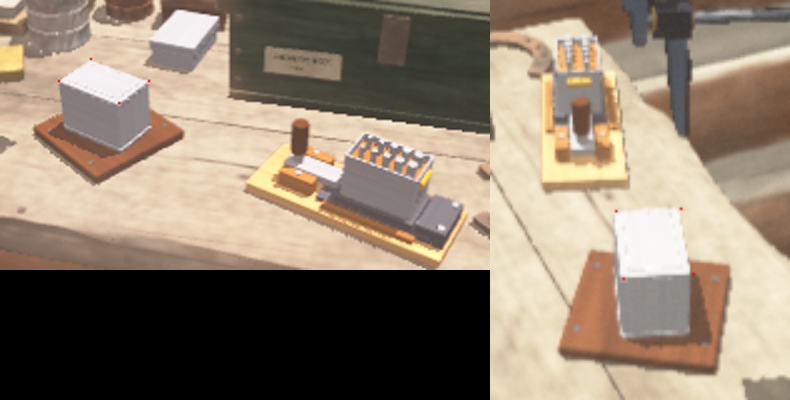

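The lid stands upright in the middle of the board, with its corners on the predicted dots. The base is still bolted in the bed and the gripper is clear.

```bash
python3 -c "
from workcell import env
print(env.job_done())"
```

```text
the job is handed in; nothing more can be done
None
```

The job is handed in, though it returned no verdict: the bolt is fully home, the lid stands open side down in the middle of the board, the base is still bolted in the bed, and it took about 12 s.

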